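Read the gas pressure of the yeast bottle with a stick gauge

TASK

Take the stick pressure gauge out of the orange tube rack, press its chuck straight down onto the tyre valve in the orange-capped yeast bottle, firmly enough to seal (about 14 to 22 N, never above 25 N), and keep it sealed for about a second so the gas drives the measuring rod out. Then hang the gauge back in its hole in the rack, lying flat along the rack as before, with the rod still out at its reading, and let go. Leave the blue-capped control bottle, the tubes and the petri dish alone and do not shove or tip the yeast bottle.

Things in the scene. Friction and masses are not known exactly. Their poses are not given: they have to be found in the camera images.
- gauge: stick gauge with right-angle head, 170 g. Origin: centre of the chuck's mouth (its lowest point); +z up, +x along the barrel. Brass chuck 20 mm diameter, z 0 to 16 mm; over it a black rubber grip block, 34 mm along x, 16 mm along y, z 16 to 46 mm. An 11 mm aluminium barrel runs level from the block, x 17 to 107 mm at z 21.5 mm, the rod's red end button at its tail
- gauge_mouth (a point): centre of the chuck's mouth (gauge origin). Cone 16.6 mm wide at the mouth, narrowing to a 10 mm bore 5 mm up; in it a sprung pin 4 mm up and a sprung rubber seal 9 mm up. Pushed on a valve, the pin builds up 4 to 8 N (hidden pressure), then the seal adds 5 to 13 N over its 2 mm of give, then it is solid. Seals and reads true at 14 to 22 N; over 25 N harms the valve
- gauge_grip (a point): point in the rubber grip block, 40 mm above the mouth and 6 mm below its top: grip here from above, fingers across the 16 mm width (gauge y)
- gauge_rod (a joint): how far the white rod has come out of the barrel's tail, m: 0 at the start, 0.010 to 0.028 at a true reading (hidden pressure). Only the gas pushes it out; light friction keeps it where it was pushed to after the gauge is taken off
- rack: orange plastic tube rack, 250 mm along its x, 110 mm along its y, top plate at 60 mm height, fixed to the table. Origin: centre of its underside
- rack_hole (a point): centre of the gauge's hole at the top plate's upper face, 60 mm above the table, 90 mm from the rack's centre towards its -x end; 26 mm wide. The gauge hangs here: chuck through the hole, mouth 16 mm below the plate's top, grip block and barrel resting flat on the plate, barrel along the rack's +x
- yeast: amber 250 ml bottle, ORANGE screw cap, about 0.7 kg, loose. Origin: centre of its foot. Body 70 mm diameter; cap 54 mm, its top at 143 mm. In the cap, clamped by a nut, stands a brass tyre valve, 8 mm diameter, bevelled top, upright. Stem lengths differ and the caps were drilled by hand: its top is 158 to 174 mm above the foot and up to 3 mm off the bottle's axis (measured no better)
- control: the same bottle with a BLUE cap (control experiment), 0.3 kg, loose; its valve top is at 166 mm. Not to be touched. Origin: centre of its foot
- tube1: culture tube with blue screw cap, 29 mm diameter (cap 34 mm), 113 mm tall, standing loose in the far end of the rack, 95 mm from the rack's centre towards +x. Origin: its foot
- tube2: second culture tube, the same, beside the first. Origin: its foot
- dish: closed petri dish, 92 mm diameter, 15 mm high, loose on the table. Origin: centre of its underside
There are look-alikes about, which are no part of the job. There is more than one size of the gauge; the one meant has the size given above.

How it is judged:
On the way:
1. the gauge is sealed on the yeast bottle's valve, upright, pushed on with at least 13 N for half a second, and its rod has come out (contact force between gauge and yeast above 13 N and horizontal distance between gauge_mouth and yeast below 0.007 m and z of gauge_mouth in the frame of yeast between 0.1445 and 0.167 m and angle between gauge's own z axis and vertical below 0.12 rad and value of joint gauge_rod above 0.0085 m), for 0.5 s.
At the end, for the whole second after the job is handed in: the gauge hangs still in its rack hole (mouth within 6 mm of the hole's axis and 12.5 to 20 mm below the plate's top, flat within 0.1 rad, barrel within 0.3 rad of the rack's length), released, with the rod still out at least 8.5 mm; the yeast bottle stands upright and still (horizontal distance between gauge_mouth and rack_hole below 0.006 m and z of gauge_mouth in the frame of rack between 0.04 and 0.0475 m and angle between gauge's own z axis and vertical below 0.1 rad and angle between the x axis of gauge and the x axis of rack, either way round below 0.3 rad and x of gauge in the frame of rack below -0.08 m and linear speed of each of gauge, yeast below 0.02 m/s and value of joint gauge_rod above 0.0085 m and angle between yeast's own z axis and vertical below 0.05 rad); the robot touches nothing.
It fails at once if the gauge is pushed on the yeast bottle with more than 26 N (contact force between gauge and yeast above 26 N).
It fails at once if the yeast bottle is shoved more than 30 mm or tipped (distance of yeast from where it was at the start of the episode above 0.03 m or angle between yeast's own z axis and vertical above 0.2 rad).
It fails at once if the control bottle is disturbed or gauged (distance of control from where it was at the start of the episode above 0.015 m or angle between control's own z axis and vertical above 0.2 rad or contact force between gauge and control above 3 N).
It fails at once if a tube or the petri dish is disturbed (distance of any of tube1, tube2 from where it was at the start of the episode above 0.015 m or distance of dish from where it was at the start of the episode above 0.02 m).
It fails at once if the gauge is dropped on the table (height (world z) of gauge_mouth below 0.02 m).
It also fails if it takes over 72 s, if anything falls off the work surface, if the arm or the gripper's body presses on something with over 40 N, if the wrist force passes 120 N, or if a joint passes its speed limit or range.

ROBOT

A 7-joint arm with a two-finger parallel gripper is mounted at the origin on the work surface. World frame = base frame: x ahead of the robot, y to its left, z up, the work surface at z = 0. Lengths are in m, angles in rad, forces in N, time in s.
With the tool pointing down it reaches from about 0.35 to 0.9 m from the base axis. Payload 8.1 kg.
Tool frame: the origin (TCP) lies at the very end of the fingers, on their centre line; the grasp point (between the pads) lies 19 mm behind it (arm.tcp_to_grasp is the z of the grasp point in the tool frame, in m); z points along the fingers, y is the line along which they close (so a half turn about z gives the same grasp; the last joint's range is limited). The gripper opens to 92 mm and grips with 3 to 60 N. Pads are 19 mm wide; open, the fingers measure 130 mm over their backs; the gripper's body (75 mm by 190 mm) begins 47 mm behind the grasp point.
Start: joints at [-1.357, 0.434, 0.025, 1.573, -0.012, 1.134, -0.075], TCP at [0.195, 0.594, 0.227] pointing down, gripper open.
Joint ranges: [-2.62, 2.62], [-0.44, 2.09], [-1.27, 1.32], [0.08, 2.57], [-1.32, 4.46], [0.12, 2], [-2.74, 2.74]. Speed limits (rad/s): [2.22, 2.22, 3.01, 3.01, 3.14, 3.14, 3.14].

INTERFACE

Orientations are given as a rotation vector (axis times angle).
In Python, from cell import readout, vision, sign_off, arm gives the robot as it stands. The module is installed in compiled form; this text tells all that it offers.
- The arm moves only by the shell command python3 -m creep 'ROWS' [FORCE]. ROWS is JSON, a list of rows, each a list of 5 numbers: the shift along the tool's x, y, z in units of 4 cm (1.0 is 4 cm), then the turn about the tool's z in units of 4 degrees (1.0 is 4 degrees), then the opening, from 0 (shut) to 1 (fully open). A call has 1 to 12 rows; each row shifts and turns the commanded pose from where the row before left it, along the tool's axes as they then stand; what a row does not reach is not made up. A row lasts 1/8 s, in which the tool goes at most 62.5 mm and 10.7 degrees, less where a joint would pass 70% of its speed; a pose out of reach is approached as far as the arm can. A call with a number of a shift or a turn outside -1 to 1 is refused whole. A call with a gripper value outside its range is refused whole. The fingers move at their own pace and stop on an object; FORCE is the grip in N (left out, the last holds). Time passes only in rows, so rows that do not move let the fingers close. It gives the time, the measured TCP pose, the force, the opening and the grip force at its end, in the units of the state.
- readout.observe(): the state, without advancing time (a new reading comes with each control period).
- vision.get_image(name): name is "scene" or "side" or "wrist"; returns a dict with "pixels" (400x640x3 uint8, blue, green, red), "z_map" (400x640 float32, m along the optical axis (not along the pixel's ray), 0 where there is no reading), "camera_matrix" (3x3 intrinsics, pixels), "position" and "rotation" of the camera in the world. Camera axes: x right, y up, looking along -z (the intrinsics and any distortion apply to the point x, -y, -z); pixel columns grow to the right and rows downward; lengths in m; the calibration is good to about 2 mm. The wrist camera is an equidistant fisheye: a pixel r from the principal point sees the ray r / f radians off the axis. A picture is of the moment at which its call begins.
- sign_off(): hands the job in; it is judged then, once.
The state is a dict: "clock": time; "joints": joint angles; "dq": joint speeds; "joint_efforts": joint torques, N m; "position": TCP position; "ee_rot": TCP orientation; "force": force on the tool from outside, world axes, zero at the start; "ft_torque": the same for the moment, N m; "width": opening from 0.0 (shut) to 1.0 (fully open); "gripper_force": force on a finger pad.
Only numpy, scipy, OpenCV 4.12 (cv2) and the standard library are available. Lean on these libraries where they do the work, as an engineer would, in place of code of your own. Each camera call takes 0.05 s, during which the arm holds its last target. There are 200 camera calls.

## Working session

There is one attempt and no reset: what is moved stays moved. The work goes in short steps, Python scripts to look and compute and a shell command to move; the robot and the scene stay as the last step left them, time stands still between calls to the robot, and variables do not carry over. Pictures are saved under pics/ and viewed, at most 10 in all, crops included, and the job is handed in when it is done.

```bash
mkdir -p pics; cat > h.py <<'E'
import numpy as np, cv2
from cell import readout, vision, arm
from scipy.spatial.transform import Rotation as R
def grab(n):
    d=vision.get_image(n); np.savez('last_%s.npz'%n,**d); return d
def rot(d):
    r=np.array(d['rotation'],float)
    return r if r.shape==(3,3) else R.from_rotvec(r).as_matrix() if r.size==3 else R.from_quat(r).as_matrix()
def ray(d,u,v,fish=False):
    K=d['camera_matrix']; x=(u-K[0,2])/K[0,0]; y=(v-K[1,2])/K[1,1]
    if fish:
        t=np.hypot(x,y); s=np.sin(t)/t if t>1e-9 else 1.; c=np.array([x*s,-y*s,-np.cos(t)])
    else: c=np.array([x,-y,-1.])
    return rot(d)@c
def onz(d,u,v,z,fish=False):
    r=ray(d,u,v,fish); p=np.array(d['position'],float); return p+r*(z-p[2])/r[2]
def cloud(d):
    K=d['camera_matrix']; Z=d['z_map']; v,u=np.mgrid[:Z.shape[0],:Z.shape[1]]
    c=np.stack([(u-K[0,2])/K[0,0]*Z,-(v-K[1,2])/K[1,1]*Z,-Z],-1)
    return c@rot(d).T+np.array(d['position'],float)
E
python3 - <<'E'
from h import *
s=readout.observe(); print({k:np.round(v,3) for k,v in s.items()}); print(arm.tcp_to_grasp)
for n in ['scene','side']:
    d=grab(n); cv2.imwrite('pics/%s.png'%n,d['pixels']); print(n,np.round(d['position'],3),np.round(d['rotation'],3).tolist(),d['camera_matrix'].tolist(),[k for k in d])
E
```

```text
{'clock': np.float64(0.0), 'joints': array([-1.357,  0.435,  0.025,  1.574, -0.012,  1.134, -0.075]), 'dq': array([ 0.002, -0.001,  0.   ,  0.001, -0.001, -0.   ,  0.   ]), 'joint_efforts': array([ 0.0000e+00, -6.6787e+01,  9.8500e-01, -3.1445e+01, -6.1000e-02,
        4.3000e-02,  0.0000e+00]), 'position': array([0.195, 0.593, 0.226]), 'ee_rot': array([-4.960e-01, -3.102e+00,  2.000e-03]), 'force': array([ 0.248, -0.528, -0.421]), 'ft_torque': array([ 0.   ,  0.014, -0.004]), 'gripper_force': np.float64(0.0), 'width': np.float64(1.0)}
-0.0188
scene [0.998 0.234 0.878] [0.37, 0.606, 1.94] [[413.84453017305543, 0.0, 315.28087886130004], [0.0, 413.84453017305543, 199.71358206923472], [0.0, 0.0, 1.0]] ['pixels', 'z_map', 'camera_matrix', 'position', 'rotation']
side [0.443 0.872 0.79 ] [0.03, -1.329, -2.773] [[468.1974347417913, 0.0, 326.45545371592846], [0.0, 468.1974347417913, 195.1399442996438], [0.0, 0.0, 1.0]] ['pixels', 'z_map', 'camera_matrix', 'position', 'rotation']
```

View pics/scene.png

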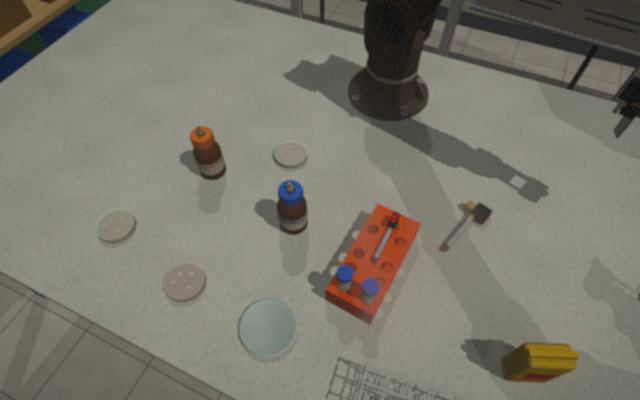

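View pics/side.png

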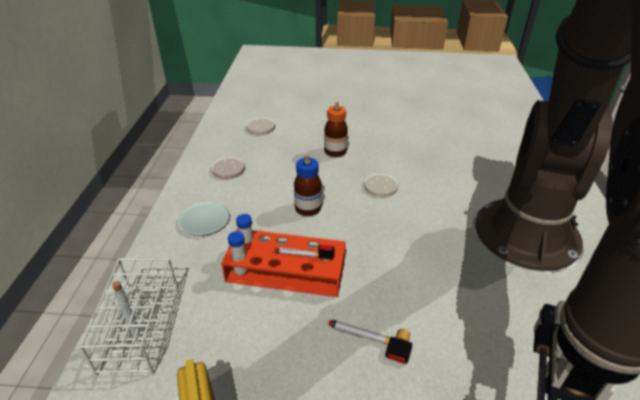

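The scene view shows the candidate gauges:
- Scene (393,220)–(380,258): in the orange rack, with its head at the end away from the tubes. This is the one meant.
- Scene (480,212): lying loose on the table, larger and with a yellow chuck. This is a look-alike.
- Side (120,300): an item in the wire rack, also a look-alike.

The yeast bottle has its orange cap at scene (203,135) and side (337,115). The control's blue cap is at scene (291,190).

```bash
cat > m.py <<'E'
from h import *
for n,(gx,gy) in {'scene':((370,430),(205,270)),'side':((270,340),(238,265))}.items():
    d=dict(np.load('last_%s.npz'%n)); P=cloud(d); hsv=cv2.cvtColor(d['pixels'],cv2.COLOR_BGR2HSV)
    H,S,V=[hsv[...,i].astype(int) for i in range(3)]
    org=(H<16)&(S>170)&(V>90)&(d['z_map']>0)
    nl,lab,st,ce=cv2.connectedComponentsWithStats(org.astype(np.uint8))
    for i in range(1,nl):
        if st[i,4]<60: continue
        p=P[lab==i]; print(n,'orange',st[i],'zmax',np.percentile(p[:,2],[5,50,95]).round(3),'med',np.median(p,0).round(3))
        if st[i,4]>1000:
            t=p[abs(p[:,2]-.06)<.006]; r=cv2.minAreaRect(t[:,:2].astype(np.float32)*1000); print('  rack top rect mm',r, np.median(t[:,2]))
        else:
            t=p[p[:,2]>.12]; print('  cap',len(t), t.mean(0).round(3) if len(t) else '')
            q=p[abs(p[:,2]-.143)<.005]; 
            if len(q)>5: print('  captop',cv2.minEnclosingCircle(q[:,:2].astype(np.float32)*1000))
    # dark head in rack
    m=np.zeros(H.shape,bool); m[gy[0]:gy[1],gx[0]:gx[1]]=1
    dk=m&(V<60)&(P[...,2]>.085)&(P[...,2]<.11)
    if dk.any(): print(n,'gauge top',dk.sum(),P[dk].mean(0).round(4), 'px',np.argwhere(dk).mean(0)[::-1])
    # silver barrel
    br=m&(S<80)&(V>100)&(P[...,2]>.06)&(P[...,2]<.085)
    if br.any(): print(n,'barrel',br.sum(),cv2.minAreaRect(P[br][:,:2].astype(np.float32)*1000))
    for lo,hi,nm in[(100,130,'blue')]:
        b=(H>lo)&(H<hi)&(S>150)&(V>60)&(d['z_map']>0)
        nl,lab,st,ce=cv2.connectedComponentsWithStats(b.astype(np.uint8))
        for i in range(1,nl):
            if st[i,4]>60: print(n,'blue',st[i],np.median(P[lab==i],0).round(3),P[lab==i][:,2].max().round(3))
    c=d['pixels'][190:320,310:440] if n=='scene' else d['pixels'][225:300,215:355]
    cv2.imwrite('pics/crop_%s.png'%n,cv2.resize(c,None,fx=4,fy=4,interpolation=cv2.INTER_CUBIC))
E
python3 m.py
```

```text
scene orange [191 127  22  22 263] zmax [0.125 0.143 0.145] med [ 0.499 -0.311  0.143]
  cap 260 [ 0.496 -0.314  0.141]
  captop ((490.8406066894531, -321.2585754394531), 26.563085556030273)
scene orange [ 326  205   93  104 3017] zmax [0.006 0.06  0.063] med [0.559 0.166 0.06 ]
  rack top rect mm ((573.77880859375, 169.22523498535156), (109.08755493164062, 247.89398193359375), 84.61026763916016) 0.060151102169896276
scene gauge top 10 [0.498  0.1779 0.0874] px [392.1 223. ]
scene barrel 141 ((545.6032104492188, 173.54098510742188), (10.081609725952148, 76.9285659790039), 87.06922912597656)
scene blue [ 60  13  30  18 107] [-0.234 -1.733 -0.357] -0.349
scene blue [ 0 61 18 17 72] [ 0.126 -1.848 -0.419] -0.412
scene blue [279 181  23  20 252] [ 0.553 -0.043  0.143] 0.146
scene blue [337 266  15  15 162] [0.667 0.132 0.117] 0.12
side orange [328 107  17  19 229] zmax [0.118 0.138 0.145] med [ 0.488 -0.302  0.138]
  cap 208 [ 0.488 -0.306  0.137]
  captop ((489.9022521972656, -318.19110107421875), 28.13572120666504)
side orange [ 222  232  123   64 4890] zmax [0.003 0.059 0.063] med [0.562 0.194 0.059]
  rack top rect mm ((572.2789306640625, 170.00119018554688), (112.3333511352539, 249.34507751464844), 84.85536193847656) 0.060822936261348104
side orange [388 354  17   8  64] zmax [0.012 0.018 0.022] med [0.338 0.379 0.018]
  cap 0 
side gauge top 31 [0.4817 0.1847 0.0877] px [326.38709677 250.90322581]
side barrel 169 ((545.7598876953125, 175.12252807617188), (10.927231788635254, 76.09774017333984), 87.23431396484375)
side blue [532  77  21  24 296] [-0.512 -1.401 -0.25 ] 0.415
side blue [297 158  21  20 306] [ 0.543 -0.032  0.142] 0.148
side blue [237 215  14  13 154] [0.663 0.139 0.117] 0.121
side blue [229 232  15  14 174] [0.668 0.194 0.117] 0.122
```

View pics/crop_scene.png

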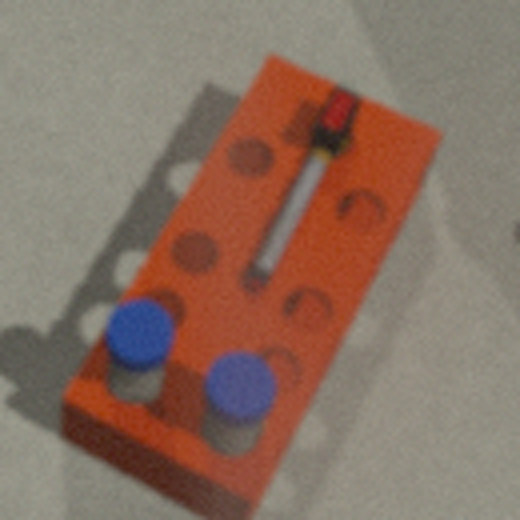

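The crop confirms it: a slim gauge with a red-topped black head hanging at the end away from the tubes, and a barrel about 77 mm long visible on the plate. Its head position agrees with the hole computed from the rack, about (0.4835, 0.1775). The cap centre is about (0.490, −0.319).

```bash
cat > go.py <<'E'
import sys
from h import *
s=readout.observe(); Rt=R.from_rotvec(s['ee_rot']).as_matrix(); p=np.array(s['position'])
print('t',round(float(s['clock']),2),'pos',p.round(4),'x',Rt[:,0].round(3),'y',Rt[:,1].round(3),'z',Rt[:,2].round(4),'F',np.round(s['force'],2),'w',round(float(s['width']),3),'gf',round(float(s['gripper_force']),1),'q',np.round(s['joints'],2))
if len(sys.argv)>3:
    t=np.array([float(a) for a in sys.argv[1:4]]); print('units before turn',(Rt.T@(t-p)/.04).round(3))
    if len(sys.argv)>4:
        a=float(sys.argv[4]); g=np.array([-np.sin(a),np.cos(a),0]) # gauge y
        b=Rt.T@g; th=np.arctan2(-b[0],b[1]); th=(th+np.pi/2)%np.pi-np.pi/2
        R2=Rt@R.from_rotvec([0,0,th]).as_matrix(); print('turn units',round(np.degrees(th)/4,3),'units after turn',(R2.T@(t-p)/.04).round(3))
E
python3 go.py 0.4835 0.1775 0.22 -0.07
```

```text
t 0.1 pos [0.1946 0.5934 0.226 ] x [-0.95   0.312 -0.   ] y [ 0.312  0.95  -0.001] z [-3.0e-04 -1.4e-03 -1.0e+00] F [ 0.48 -0.93  1.43] w 1.001 gf 0.0 q [-1.36  0.44  0.02  1.57 -0.01  1.13 -0.08]
units before turn [-10.103  -7.63    0.163]
turn units -3.537 units after turn [-7.932 -9.868  0.163]
```

```bash
python3 -m creep '[[0,0,0,-1,1],[0,0,0,-1,1],[0,0,0,-1,1],[0,0,0,-0.54,1]]'; python3 -m creep '[[-0.66,-0.82,0,0,1],[-0.66,-0.82,0,0,1],[-0.66,-0.82,0,0,1],[-0.66,-0.82,0,0,1],[-0.66,-0.82,0,0,1],[-0.66,-0.82,0,0,1],[-0.66,-0.82,0,0,1],[-0.66,-0.82,0,0,1],[-0.66,-0.82,0,0,1],[-0.66,-0.82,0,0,1],[-0.66,-0.82,0,0,1],[-0.66,-0.82,0.1,0,1]]'; python3 -m creep '[[0,0,0,0,1],[0,0,0,0,1]]'
python3 go.py 0.4835 0.1775 0.15 -0.07
python3 - <<'E'
from h import *
d=grab('wrist'); cv2.imwrite('pics/w1.png',d['pixels']); print(np.round(d['position'],3),np.round(rot(d),3).tolist(),d['camera_matrix'].tolist())
E
```

```text
clock: 0.6
position: [0.1947, 0.5936, 0.2263]
ee_rot: [-0.107, -3.14, 0.001]
force: [-0.7, 0.0, 0.6]
width: 0.999
gripper_force: 0.0
clock: 2.1
position: [0.4841, 0.1781, 0.2229]
ee_rot: [0.11, 3.139, 0.001]
force: [0.3, 0.6, -0.7]
width: 0.999
gripper_force: 0.0
clock: 2.35
position: [0.4829, 0.1796, 0.2226]
ee_rot: [-0.11, -3.139, -0.0]
force: [-1.2, 0.8, -0.7]
width: 1.003
gripper_force: 0.0
t 2.35 pos [0.4829 0.1796 0.2226] x [-0.998  0.07   0.001] y [0.07  0.998 0.   ] z [-6.e-04  2.e-04 -1.e+00] F [-1.19  0.84 -0.7 ] w 1.003 gf 0.0 q [-0.6   0.26  0.17  1.85 -0.05  1.03  1.1 ]
units before turn [-0.019 -0.052  1.814]
turn units 0.001 units after turn [-0.019 -0.052  1.814]
[0.416 0.185 0.381] [[0.069, -0.966, -0.248], [0.998, 0.067, 0.016], [0.001, -0.248, 0.969]] [[309.70691628693146, 0.0, 317.95745553922535], [0.0, 309.70691628693146, 202.3992236714568], [0.0, 0.0, 1.0]]
```

View pics/w1.png

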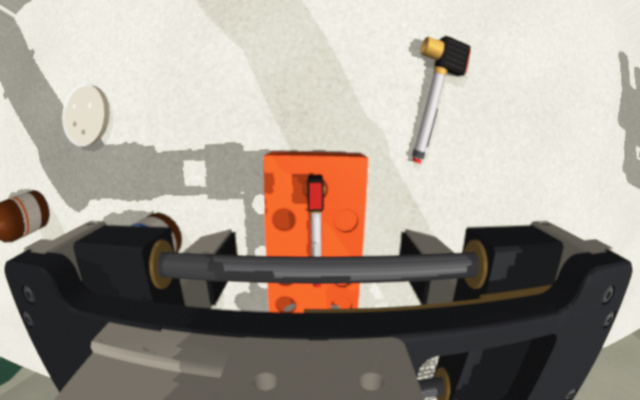

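The wrist view has the gauge head's red top at (316,193), the barrel running down from it to about (317,255), and the rack edges at columns 265–367. Next I'll refine the head position and yaw.

```bash
cat > w.py <<'E'
from h import *
d=dict(np.load('last_wrist.npz')); hsv=cv2.cvtColor(d['pixels'],cv2.COLOR_BGR2HSV).astype(int); H,S,V=[hsv[...,i] for i in range(3)]
roi=np.zeros(H.shape,bool); roi[165:252,300:335]=1
blk=roi&(V<90)&(np.arange(400)[:,None]<215)
red=roi&((H<4)|(H>174))&(S>150)&(np.arange(400)[:,None]<215)
sil=roi&(S<90)&(V>110)&(np.arange(400)[:,None]>213)
def pts(m,z): return np.array([onz(d,u,v,z,True)[:2] for v,u in np.argwhere(m)])*1000
a=pts(red,.09);b=pts(sil,.0655+.0055);k=pts(red|blk,.09)
for n,q in [('red',a),('barrel',b),('head',k)]: print(n,len(q),cv2.minAreaRect(q.astype(np.float32)))
vx=cv2.fitLine(b.astype(np.float32),2,0,.01,.01).ravel(); print(vx)
top=[onz(d,u,v,.06,True).round(4) for u,v in [(265,154),(366,156)]]; print(top)
E
python3 w.py
```

```text
red 388 ((483.10211181640625, 177.3273162841797), (13.532197952270508, 26.781282424926758), 86.21642303466797)
barrel 366 ((528.0798950195312, 174.46295166015625), (9.609910011291504, 41.96665573120117), 86.15092468261719)
head 522 ((480.68798828125, 177.02674865722656), (14.455863952636719, 35.55107116699219), 86.20552062988281)
[ 9.9856901e-01 -5.3478360e-02  5.2727802e+02  1.7472565e+02]
[array([0.4417, 0.1276, 0.06  ]), array([0.4512, 0.2328, 0.06  ])]
```

```bash
python3 -m creep '[[-0.015,-0.05,0.8,0,1],[0,0,0.8,0,1],[0,0,0.8,0,1],[0,0,0.8,0,0.6],[0,0,0.4,0,0.5],[0,0,0.2,0,0.5],[0,0,0.1,0,0.5],[0,0,0,0,0.5]]' 15; python3 go.py 0.4832 0.1773 0.066 -0.065
```

```text
clock: 3.4
position: [0.4841, 0.1774, 0.0672]
ee_rot: [0.109, 3.139, 0.001]
force: [-0.5, 0.4, -0.3]
width: 0.52
gripper_force: 0.0
t 3.4 pos [0.4841 0.1774 0.0672] x [-0.998  0.07  -0.001] y [0.07  0.998 0.001] z [ 8.e-04  5.e-04 -1.e+00] F [-0.53  0.4  -0.35] w 0.52 gf 0.0 q [-0.56  0.46  0.14  2.02 -0.1   0.67  1.15]
units before turn [ 0.023 -0.005  0.031]
turn units -0.066 units after turn [ 0.023 -0.004  0.031]
```

```bash
python3 -m creep '[[0.02,0,0.03,0,0.2],[0,0,0,0,0.1],[0,0,0,0,0],[0,0,0,0,0],[0,0,0,0,0],[0,0,0,0,0]]' 12; python3 -m creep '[[0,0,0,0,0],[0,0,0,0,0],[0,0,0,0,0]]' 55; python3 go.py;  python3 -m creep '[[0,0,-0.1,0,0],[0,0,-0.3,0,0],[0,0,-0.8,0,0],[0,0,-0.8,0,0],[0,0,-0.8,0,0],[0,0,-0.8,0,0],[0,0,-0.8,0,0],[0,0,-0.3,0,0],[0,0,0,0,0],[0,0,0,0,0]]'; python3 go.py 0.49 -0.22 0.25 -0.07
python3 - <<'E'
from h import *
d=grab('wrist'); cv2.imwrite('pics/w2.png',d['pixels'])
E
```

```text
clock: 4.15
position: [0.4831, 0.1772, 0.0657]
ee_rot: [0.11, 3.139, 0.0]
force: [-1.1, -1.3, 3.1]
width: 0.171
gripper_force: 12.0
clock: 4.53
position: [0.4831, 0.1772, 0.0657]
ee_rot: [0.11, 3.139, 0.0]
force: [-0.2, 0.0, 5.2]
width: 0.169
gripper_force: 55.0
t 4.53 pos [0.4831 0.1772 0.0657] x [-0.998  0.07  -0.   ] y [0.07  0.998 0.   ] z [ 3.e-04  1.e-04 -1.e+00] F [-0.23  0.02  5.25] w 0.169 gf 55.0 q [-0.56  0.46  0.14  2.02 -0.1   0.66  1.15]
clock: 5.78
position: [0.4823, 0.1769, 0.2523]
ee_rot: [-0.109, -3.138, 0.002]
force: [0.2, 1.0, -1.7]
width: 0.171
gripper_force: 55.0
t 5.78 pos [0.4823 0.1769 0.2523] x [-0.998  0.07   0.002] y [ 0.07   0.998 -0.001] z [-1.8e-03 -9.0e-04 -1.0e+00] F [ 0.15  0.97 -1.7 ] w 0.171 gf 55.0 q [-0.61  0.23  0.18  1.81 -0.05  1.1   1.1 ]
units before turn [-0.884 -9.885  0.066]
turn units 0.004 units after turn [-0.887 -9.885  0.066]
```

View pics/w2.png

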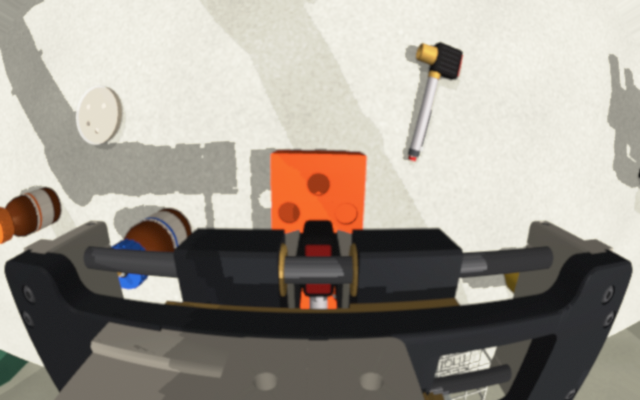

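The gauge is held: opening 15.7 mm, red head between the fingers at (318,265). The empty hole shows at (318,184), and I'll use it as the measured return target. Next, carry the gauge over to just beyond the yeast bottle and measure the valve.

```bash
python3 - <<'E'
from h import *
d=dict(np.load('last_wrist.npz')); g=cv2.cvtColor(d['pixels'],cv2.COLOR_BGR2HSV)
H,S,V=[g[...,i].astype(int) for i in range(3)]
m=np.zeros(H.shape,np.uint8); m[170:200,300:340]=((V<170)[170:200,300:340])
n,l,st,ce=cv2.connectedComponentsWithStats(m); i=1+st[1:,4].argmax(); print(st[i],ce[i])
q=np.array([onz(d,u,v,.06,True)[:2] for v,u in np.argwhere(l==i)])*1000; print('hole',cv2.minEnclosingCircle(q.astype(np.float32)),q.mean(0))
E
python3 -m creep '[[-0.1,-0.4,0,0,0],[-0.236,-0.87,0,0,0],[-0.236,-0.87,0,0,0],[-0.236,-0.87,0,0,0],[-0.236,-0.87,0,0,0],[-0.236,-0.87,0,0,0],[-0.236,-0.87,0,0,0],[-0.236,-0.87,0,0,0]]'; python3 -m creep '[[-0.236,-0.87,0,0,0],[-0.236,-0.87,0,0,0],[-0.236,-0.87,0,0,0],[-0.236,-0.87,0,0,0],[-0.236,-0.87,0,0,0],[-0.236,-0.87,0,0,0],[-0.14,-0.4,0,0,0],[0,0,0,0,0],[0,0,0,0,0],[0,0,0,0,0]]'; python3 go.py 0.49 -0.319 0.25 -0.07
python3 - <<'E'
from h import *
d=grab('wrist'); a=d['pixels']; b=grab('scene')['pixels']; c=grab('side')['pixels']; 
b=cv2.resize(b[95:195,160:280],None,fx=2.66,fy=2.66); c=cv2.resize(c[50:150,270:390],None,fx=2.66,fy=2.66); h=min(len(b),len(c))
a=cv2.resize(a[:300],(533,250)); bc=np.hstack([b,c]); a=cv2.copyMakeBorder(a,0,0,0,bc.shape[1]-a.shape[1],0); cv2.imwrite('pics/w3.png',np.vstack([a,bc]))
E
```

```text
[308 175  21  18 298] [318.28187919 183.41275168]
hole ((482.5780944824219, 177.63845825195312), 11.797270774841309) [481.87431024 177.73691349]
clock: 6.82
position: [0.5343, -0.0892, 0.2531]
ee_rot: [-0.111, -3.139, 0.001]
force: [0.1, 0.0, -2.4]
width: 0.169
gripper_force: 55.0
clock: 8.07
position: [0.5815, -0.3137, 0.2536]
ee_rot: [0.107, 3.14, 0.001]
force: [0.0, -0.4, -1.2]
width: 0.174
gripper_force: 55.0
t 8.07 pos [ 0.5815 -0.3137  0.2536] x [-0.998  0.068 -0.   ] y [0.068 0.998 0.001] z [ 2.e-04  8.e-04 -1.e+00] F [ 0.03 -0.35 -1.18] w 0.174 gf 55.0 q [ 0.16  0.49  0.4   1.46 -0.2   1.23  2.09]
units before turn [ 2.273 -0.287  0.09 ]
turn units 0.03 units after turn [ 2.273 -0.292  0.09 ]
```

View pics/w3.png

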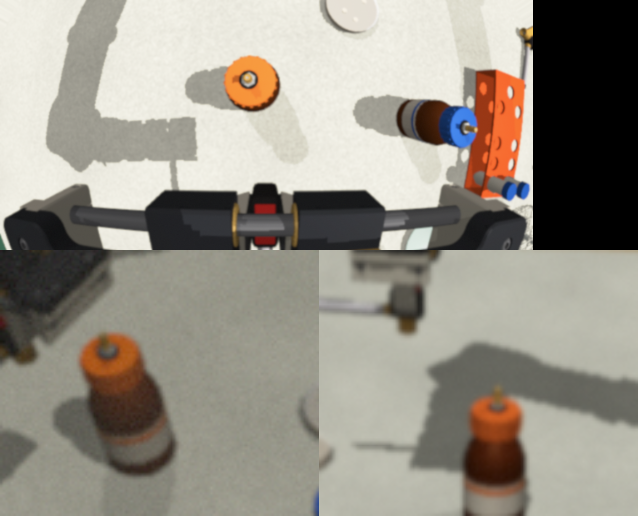

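In the wrist view the orange cap is at full-frame (302,99), with the brass valve inside it at about (298,95). The side view shows the chuck hanging straight down at about (303,78).

```bash
python3 - <<'E'
from h import *
d=dict(np.load('last_wrist.npz')); g=cv2.cvtColor(d['pixels'],cv2.COLOR_BGR2HSV); H,S,V=[g[...,i].astype(int) for i in range(3)]
roi=np.zeros(H.shape,bool); roi[60:140,260:345]=1
o=(roi&(H<20)&(S>180)&(V>120)).astype(np.uint8)
c=max(cv2.findContours(o,0,2)[0],key=cv2.contourArea); f=np.zeros_like(o); cv2.drawContours(f,[c],-1,1,-1)
q=np.array([onz(d,u,v,.143,True)[:2] for u,v in c[:,0]])*1000; print('cap circ',cv2.minEnclosingCircle(q.astype(np.float32)),cv2.fitEllipse(q.astype(np.float32)))
inn=(cv2.erode(f,np.ones((9,9)))>0)&(S<170)
K=d['camera_matrix'];Z=d['z_map']
t=[]
for v,u in np.argwhere(inn):
    if Z[v,u]>0:
        r=ray(d,u,v,True); ax=rot(d)@[0,0,-1]; p=d['position']+r*Z[v,u]/(r@ax); t.append([u,v,*p,H[v,u],S[v,u],V[v,u]])
t=np.array(t); t=t[np.argsort(-t[:,4])]; np.set_printoptions(suppress=True,linewidth=150); print(len(t)); print(t[:25].round(3))
for n in ['scene','side']:
    e=dict(np.load('last_%s.npz'%n)); P=cloud(e); m=np.hypot(P[...,0]-.49,P[...,1]+.319)<.02; m&=(P[...,2]>.15)&(P[...,2]<.185)
    a=np.argwhere(m); print(n,len(a)); 
    for v,u in a: print(u,v,P[v,u].round(4),e['pixels'][v,u])
e=dict(np.load('last_side.npz'))
cv2.imwrite('pics/s4.png',np.hstack([cv2.resize(e['pixels'][60:90,280:325],None,fx=10,fy=10,interpolation=2)[:,:450],cv2.resize(e['pixels'][90:120,320:350],None,fx=10,fy=10,interpolation=2)]))
P=cloud(e)
for v in range(70,84): print(v,[ (u,*P[v,u].round(3)) for u in range(298,309,2)])
E
```

```text
cap circ ((490.4649658203125, -321.3457336425781), 27.546010971069336) ((490.2156982421875, -321.5397033691406), (52.274314880371094, 53.19382858276367), 168.09739685058594)
361
[[296.     95.      0.49   -0.324   0.169  19.    119.    222.   ]
 [299.     92.      0.487  -0.321   0.169  20.    139.    229.   ]
 [293.     92.      0.487  -0.326   0.169  19.    147.    207.   ]
 [295.     95.      0.49   -0.325   0.168  19.    129.    223.   ]
 [299.     94.      0.489  -0.322   0.168  19.    142.    223.   ]
 [294.     89.      0.485  -0.325   0.168  19.    152.    159.   ]
 [293.     93.      0.488  -0.326   0.168  19.    148.    209.   ]
 [299.     91.      0.487  -0.321   0.168  20.    146.    225.   ]
 [297.     95.      0.49   -0.323   0.168  19.    125.    219.   ]
 [295.     92.      0.487  -0.325   0.168  19.     66.    225.   ]
 [300.     93.      0.488  -0.321   0.168  19.    154.    217.   ]
 [293.     94.      0.489  -0.326   0.168  19.    148.    204.   ]
 [294.     90.      0.485  -0.325   0.167  19.    147.    205.   ]
 [298.     90.      0.486  -0.322   0.167  19.    1
[... 7706 characters left out ...]
65), np.float64(-0.797), np.float64(-0.002)), (302, np.float64(0.642), np.float64(-0.798), np.float64(-0.002)), (304, np.float64(0.634), np.float64(-0.797), np.float64(-0.001)), (306, np.float64(0.625), np.float64(-0.787), np.float64(0.004)), (308, np.float64(0.619), np.float64(-0.798), np.float64(-0.001))]
83 [(298, np.float64(0.656), np.float64(-0.787), np.float64(-0.001)), (300, np.float64(0.648), np.float64(-0.781), np.float64(0.002)), (302, np.float64(0.641), np.float64(-0.787), np.float64(-0.0)), (304, np.float64(0.633), np.float64(-0.782), np.float64(0.002)), (306, np.float64(0.626), np.float64(-0.787), np.float64(0.0)), (308, np.float64(0.618), np.float64(-0.787), np.float64(0.001))]
```

View pics/s4.png

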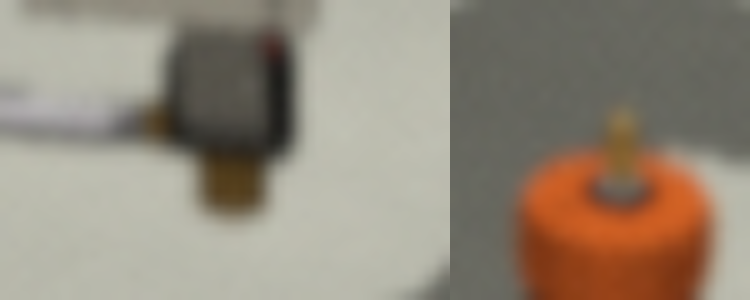

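Three views agree on the valve top: about (0.488, −0.323, 0.168), 2.5 mm from the cap centre, which is plausible. The enlarged crop shows the chuck vertical, with its axis within 1 mm of the TCP. Now move above it, stop about 13 mm short, and check the alignment.

```bash
python3 -m creep '[[0.3,-0.05,0,0,0],[0.5,-0.08,0,0,0],[0.5,-0.08,0,0,0],[0.5,-0.09,0,0,0],[0.35,-0.06,0,0,0],[0.167,-0.03,0,0,0],[0,0,0.4,0,0],[0,0,0.4,0,0],[0,0,0.3,0,0],[0,0,0.165,0,0],[0,0,0,0,0],[0,0,0,0,0]]'; python3 go.py 0.488 -0.323 0.203
python3 - <<'E'
from h import *
a=grab('scene')['pixels'][95:155,165:245]; b=grab('side')['pixels'][70:130,297:377]
cv2.imwrite('pics/al.png',np.hstack([cv2.resize(x,None,fx=5,fy=5,interpolation=2) for x in (a,b)]))
E
```

```text
clock: 9.72
position: [0.488, -0.3246, 0.2033]
ee_rot: [0.11, 3.139, -0.0]
force: [0.5, 0.5, -1.3]
width: 0.174
gripper_force: 55.0
t 9.72 pos [ 0.488  -0.3246  0.2033] x [-0.998  0.07  -0.001] y [ 0.07   0.998 -0.   ] z [ 6.e-04 -3.e-04 -1.e+00] F [ 0.54  0.49 -1.27] w 0.174 gf 55.0 q [ 0.21  0.4   0.4   1.73 -0.18  1.05  2.17]
units before turn [0.002 0.039 0.007]
```

View pics/al.png

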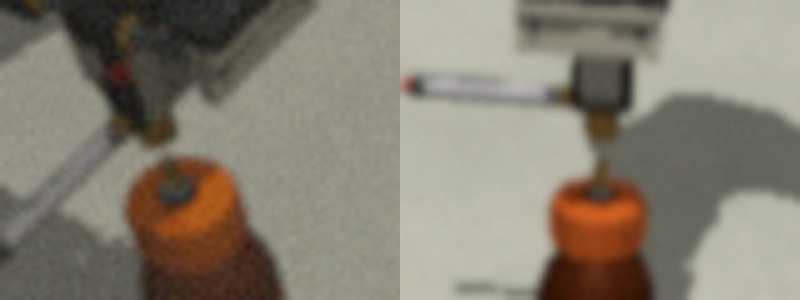

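The side view has the chuck (602,130) directly over the valve (601,165). In the scene view the chuck is 2 mm or so to the −y side, which matches the TCP's −1.6 mm error. Correct that and creep down.

```bash
python3 -m creep '[[0,0.05,0,0,0],[0,0,0,0,0],[0,0,0.13,0,0],[0,0,0.13,0,0],[0,0,0.1,0,0],[0,0,0,0,0],[0,0,0,0,0]]'; python3 -m creep '[[0,0,0.025,0,0],[0,0,0.025,0,0],[0,0,0,0,0]]';python3 -m creep '[[0,0,0.025,0,0],[0,0,0.025,0,0],[0,0,0,0,0]]'
```

```text
clock: 10.7
position: [0.4879, -0.3224, 0.1886]
ee_rot: [0.11, 3.14, -0.0]
force: [1.0, -0.3, -1.1]
width: 0.172
gripper_force: 55.0
clock: 11.08
position: [0.4878, -0.3223, 0.1865]
ee_rot: [-0.11, -3.14, -0.0]
force: [-0.5, -0.0, -2.1]
width: 0.171
gripper_force: 55.0
clock: 11.45
position: [0.4879, -0.3224, 0.1845]
ee_rot: [0.11, 3.14, 0.0]
force: [-0.4, 0.8, -1.1]
width: 0.169
gripper_force: 55.0
```

```bash
python3 -m creep '[[0,0,0.025,0,0],[0,0,0,0,0]]'; python3 -m creep '[[0,0,0.025,0,0],[0,0,0,0,0]]'; python3 -m creep '[[0,0,0.025,0,0],[0,0,0,0,0]]'
```

```text
clock: 11.7
position: [0.4879, -0.3224, 0.1836]
ee_rot: [0.11, 3.139, -0.0]
force: [0.4, 0.9, 0.2]
width: 0.17
gripper_force: 55.0
clock: 11.95
position: [0.4879, -0.3224, 0.1827]
ee_rot: [0.11, 3.139, -0.0]
force: [-0.7, -0.0, 3.5]
width: 0.17
gripper_force: 55.0
clock: 12.2
position: [0.488, -0.3227, 0.182]
ee_rot: [0.11, 3.139, -0.001]
force: [-1.3, -0.6, 6.1]
width: 0.173
gripper_force: 55.0
```

```bash
python3 -m creep '[[0,0,0.015,0,0],[0,0,0,0,0]]'; python3 -m creep '[[0,0,0.015,0,0],[0,0,0,0,0]]'
```

```text
clock: 12.45
position: [0.488, -0.3228, 0.1814]
ee_rot: [0.11, 3.139, -0.001]
force: [-1.7, 0.5, 4.9]
width: 0.166
gripper_force: 55.0
clock: 12.7
position: [0.488, -0.3229, 0.1809]
ee_rot: [0.11, 3.139, -0.001]
force: [-1.2, -0.0, 6.5]
width: 0.17
gripper_force: 55.0
```

```bash
python3 -m creep '[[0,0,0.015,0,0],[0,0,0,0,0]]'; python3 -m creep '[[0,0,0.015,0,0],[0,0,0,0,0]]'; python3 -m creep '[[0,0,0.015,0,0],[0,0,0,0,0]]'
```

```text
clock: 12.95
position: [0.4881, -0.3229, 0.1804]
ee_rot: [0.11, 3.139, -0.001]
force: [-1.4, 0.9, 7.0]
width: 0.168
gripper_force: 55.0
clock: 13.2
position: [0.4881, -0.323, 0.1798]
ee_rot: [0.11, 3.138, -0.001]
force: [-1.5, 0.9, 7.6]
width: 0.167
gripper_force: 55.0
clock: 13.45
position: [0.4882, -0.323, 0.1795]
ee_rot: [0.11, 3.138, -0.001]
force: [-2.1, 0.3, 9.3]
width: 0.17
gripper_force: 55.0
```

```bash
python3 -m creep '[[0,0,0.015,0,0],[0,0,0,0,0]]'; python3 -m creep '[[0,0,0.015,0,0],[0,0,0,0,0]]'
```

```text
clock: 13.7
position: [0.4883, -0.3231, 0.1793]
ee_rot: [0.11, 3.138, -0.002]
force: [-2.4, 0.5, 12.9]
width: 0.168
gripper_force: 55.0
clock: 13.95
position: [0.4884, -0.3232, 0.1789]
ee_rot: [0.11, 3.137, -0.002]
force: [-3.4, 2.6, 15.0]
width: 0.169
gripper_force: 55.0
```

```bash
python3 -m creep '[[0,0,0.007,0,0],[0,0,0,0,0]]'; python3 -m creep '[[0,0,0,0,0],[0,0,0,0,0]]'; python3 -m creep '[[0,0,0,0,0]]'
```

```text
clock: 14.2
position: [0.4885, -0.3232, 0.1787]
ee_rot: [0.11, 3.137, -0.002]
force: [-4.0, 2.3, 15.9]
width: 0.171
gripper_force: 55.0
clock: 14.45
position: [0.4885, -0.3232, 0.1788]
ee_rot: [0.11, 3.137, -0.002]
force: [-4.0, 2.0, 16.2]
width: 0.168
gripper_force: 55.0
clock: 14.58
position: [0.4884, -0.3232, 0.1788]
ee_rot: [0.11, 3.137, -0.002]
force: [-4.0, 1.4, 16.1]
width: 0.173
gripper_force: 55.0
```

Contact is about 17.7–18 N, in the middle of the band. Hold over a second and check the rod.

```bash
python3 -m creep '[[0,0,0,0,0],[0,0,0,0,0],[0,0,0,0,0],[0,0,0,0,0],[0,0,0,0,0],[0,0,0,0,0],[0,0,0,0,0],[0,0,0,0,0],[0,0,0,0,0],[0,0,0,0,0]]'
python3 - <<'E'
from h import *
a=grab('side')['pixels'][75:135,287:377]
cv2.imwrite('pics/rod.png',cv2.resize(a,None,fx=7,fy=7,interpolation=2))
E
```

```text
clock: 15.82
position: [0.4885, -0.3232, 0.1788]
ee_rot: [0.11, 3.137, -0.002]
force: [-4.0, 1.8, 15.5]
width: 0.171
gripper_force: 55.0
```

View pics/rod.png

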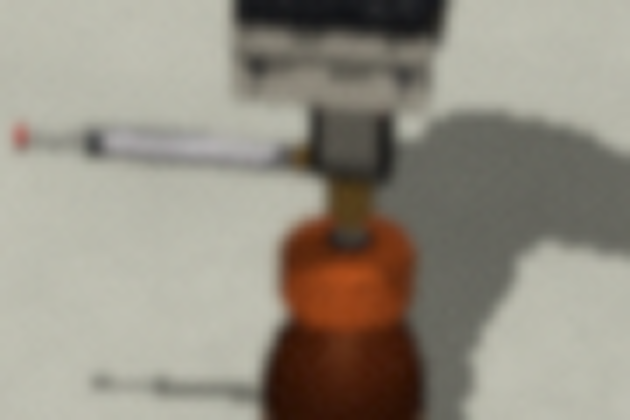

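The rod is out: white rod with its red button at (20,138), against the barrel end at (95,143), i.e. 20 mm or so. The gauge sits upright on the valve. Lift straight off and return to the rack.

```bash
python3 -m creep '[[0,0,-0.05,0,0],[0,0,-0.05,0,0],[0,0,-0.1,0,0],[0,0,-0.1,0,0],[0,0,-0.2,0,0],[0,0,-0.4,0,0],[0,0,-0.5,0,0],[0,0,-0.4,0,0],[0,0,0,0,0]]'; python3 -m creep '[[0.067,0.4,0,0,0],[0.067,0.832,0,0,0],[0.067,0.832,0,0,0],[0.067,0.832,0,0,0],[0.067,0.832,0,0,0],[0.067,0.832,0,0,0],[0.067,0.832,0,0,0],[0.067,0.832,0,0,0]]'; python3 -m creep '[[0.067,0.832,0,0,0],[0.067,0.832,0,0,0],[0.067,0.832,0,0,0],[0.067,0.832,0,0,0],[0.067,0.832,0,0,0],[0.067,0.832,0,0,0],[0.067,0.832,0,0,0],[0.067,0.43,0,0,0],[0,0,0,0,0],[0,0,0,0,0],[0,0,0,0,0]]'; python3 go.py 0.4831 0.1774 0.0665 -0.07
python3 - <<'E'
from h import *
d=grab('side'); P=cloud(d); m=(abs(P[...,0]-.48)<.03)&(abs(P[...,1]-.18)<.03)&(P[...,2]>.215)&(P[...,2]<.26)
for v in sorted(set(np.argwhere(m)[:,0])): 
    u=np.where(m[v])[0]; q=P[v,u]; print(v,u.min(),u.max(),q[:,0].min().round(3),q[:,0].max().round(3),np.median(q[:,1]).round(3),np.median(q[:,2]).round(3))
E
```

```text
clock: 17.0
position: [0.4885, -0.3228, 0.2507]
ee_rot: [0.109, 3.137, -0.002]
force: [-0.1, -0.8, -1.9]
width: 0.169
gripper_force: 55.0
clock: 18.0
position: [0.4826, -0.0702, 0.2482]
ee_rot: [-0.108, -3.138, -0.001]
force: [-0.1, 0.6, -2.0]
width: 0.169
gripper_force: 55.0
clock: 19.38
position: [0.48, 0.1771, 0.2491]
ee_rot: [0.113, 3.139, -0.001]
force: [0.1, -0.5, -0.7]
width: 0.174
gripper_force: 55.0
t 19.38 pos [0.48   0.1771 0.2491] x [-0.997  0.072 -0.   ] y [ 0.072  0.997 -0.   ] z [ 1.e-04 -4.e-04 -1.e+00] F [ 0.05 -0.45 -0.68] w 0.174 gf 55.0 q [-0.57  0.23  0.14  1.82 -0.04  1.09  1.08]
units before turn [-0.075  0.014  4.565]
turn units -0.025 units after turn [-0.075  0.014  4.565]
187 313 317 0.502 0.509 0.18 0.252
188 313 321 0.494 0.509 0.182 0.251
189 316 337 0.464 0.503 0.183 0.249
190 320 337 0.464 0.495 0.188 0.252
191 323 336 0.465 0.49 0.187 0.249
192 324 336 0.465 0.488 0.184 0.245
193 324 333 0.471 0.488 0.185 0.243
194 324 333 0.471 0.488 0.185 0.239
195 324 333 0.471 0.488 0.185 0.238
196 324 333 0.471 0.488 0.185 0.235
197 324 333 0.471 0.488 0.186 0.234
198 325 332 0.473 0.486 0.187 0.231
199 327 329 0.478 0.482 0.186 0.228
```

```bash
python3 -m creep '[[-0.075,0.01,0.4,0,0],[0,0,0.8,0,0],[0,0,0.8,0,0],[0,0,0.8,0,0],[0,0,0.7,0,0],[0,0,0.35,0,0],[0,0,0.1,0,0],[0,0,0,0,0],[0,0,0,0,0]]'; python3 go.py 0.4831 0.1774 0.067 -0.07
```

```text
clock: 20.55
position: [0.4835, 0.179, 0.0919]
ee_rot: [0.11, 3.138, 0.001]
force: [0.7, -1.1, -2.1]
width: 0.169
gripper_force: 55.0
t 20.55 pos [0.4835 0.179  0.0919] x [-0.998  0.07  -0.001] y [0.07  0.998 0.001] z [ 1.5e-03  8.0e-04 -1.0e+00] F [ 0.66 -1.14 -2.14] w 0.169 gf 55.0 q [-0.55  0.42  0.12  2.   -0.07  0.72  1.11]
units before turn [ 0.008 -0.041  0.622]
turn units 0.003 units after turn [ 0.008 -0.041  0.622]
```

```bash
python3 -m creep '[[0.008,-0.04,0,0,0],[0,0,0.1,0,0],[0,0,0.1,0,0],[0,0,0.1,0,0],[0,0,0,0,0]]'; python3 -m creep '[[0,0,0.1,0,0],[0,0,0.1,0,0],[0,0,0.06,0,0],[0,0,0,0,0]]'; python3 -m creep '[[0,0,0.025,0,0],[0,0,0.025,0,0],[0,0,0,0,0]]'
```

```text
clock: 21.18
position: [0.4821, 0.177, 0.0786]
ee_rot: [-0.109, -3.139, 0.001]
force: [0.9, -0.8, -0.3]
width: 0.17
gripper_force: 55.0
clock: 21.68
position: [0.4823, 0.1771, 0.0684]
ee_rot: [-0.11, -3.139, 0.0]
force: [0.4, -0.8, -1.4]
width: 0.169
gripper_force: 55.0
clock: 22.05
position: [0.4824, 0.1771, 0.0667]
ee_rot: [0.11, 3.14, 0.0]
force: [-0.1, 0.3, -1.3]
width: 0.169
gripper_force: 55.0
```

The chuck is through the hole without contact. Seat it, then release gently.

```bash
python3 -m creep '[[0,0,0.02,0,0],[0,0,0,0,0]]'; python3 -m creep '[[0,0,0.02,0,0],[0,0,0,0,0]]'
```

```text
clock: 22.3
position: [0.4824, 0.1772, 0.0658]
ee_rot: [-0.109, -3.14, -0.0]
force: [0.6, -0.4, -1.1]
width: 0.167
gripper_force: 55.0
clock: 22.55
position: [0.4825, 0.1772, 0.0657]
ee_rot: [0.11, 3.139, 0.0]
force: [-3.1, -1.6, 7.2]
width: 0.168
gripper_force: 55.0
```

```bash
python3 -m creep '[[0,0,-0.01,0,0],[0,0,0,0,0],[0,0,0,0,0.22],[0,0,0,0,0.3],[0,0,0,0,0.45],[0,0,0,0,0.45],[0,0,0,0,0.45]]' 5; python3 -m creep '[[0,0,-0.1,0,0.5],[0,0,-0.3,0,0.6],[0,0,-0.7,0,0.6],[0,0,-0.8,0,1],[0,0,-0.8,0,1],[0,0,-0.8,0,1],[0,0,-0.4,0,1],[0,0,0,0,1],[0,0,0,0,1]]'; python3 - <<'E'
from h import *
a=grab('wrist')['pixels'][140:260,240:400]; s=grab('side')['pixels']; b=s[225:300,215:355]
P=cloud(dict(np.load('last_side.npz'))); print(s.shape)
cv2.imwrite('pics/end.png',np.hstack([cv2.resize(a,(400,300)),cv2.resize(b,(400,214)) if 0 else cv2.copyMakeBorder(cv2.resize(b,(400,214)),0,86,0,0,0)]))
E
sed -i 's/^blk=.*/blk=red0=roi\&(V<90)\&(np.arange(400)[:,None]<215)/' w.py; python3 w.py; python3 go.py
```

```text
clock: 23.42
position: [0.4824, 0.1772, 0.0654]
ee_rot: [0.11, 3.14, 0.0]
force: [1.2, -0.1, 0.0]
width: 0.449
gripper_force: 0.0
clock: 24.55
position: [0.482, 0.177, 0.2211]
ee_rot: [-0.11, -3.139, 0.0]
force: [0.2, -0.6, -0.3]
width: 1.002
gripper_force: 0.0
(400, 640, 3)
red 403 ((482.5140686035156, 177.5147705078125), (13.506692886352539, 27.659738540649414), 86.3515625)
barrel 364 ((526.8173828125, 175.04244995117188), (9.554499626159668, 41.777015686035156), 85.81881713867188)
head 530 ((479.65997314453125, 177.7428741455078), (15.35863208770752, 35.356231689453125), 86.01555633544922)
[ 9.9634475e-01 -8.5423067e-02  5.2602679e+02  1.7487143e+02]
[array([0.4407, 0.1252, 0.06  ]), array([0.4501, 0.2299, 0.06  ])]
t 24.65 pos [0.4819 0.1769 0.2207] x [-0.998  0.07   0.001] y [ 0.07   0.998 -0.001] z [-1.3e-03 -7.0e-04 -1.0e+00] F [0.07 0.32 0.07] w 1.004 gf 0.0 q [-0.57  0.26  0.14  1.86 -0.04  1.03  1.09]
```

View pics/end.png

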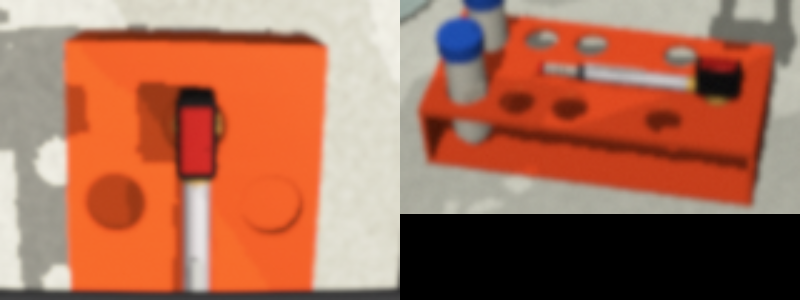

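The end view shows the gauge lying flat in its hole, head at the original position, rod still out with the red button at (540,70), and the gripper clear. Handing in.

```bash
python3 -c "
from cell import sign_off; print(sign_off())"
```

```text
the job is handed in; nothing more can be done
None
```

I sealed the gauge on the yeast valve at about 18 N for over a second, the rod came out roughly 20 mm, and the gauge now hangs flat in its rack hole with the rod still out; the job was handed in at about 25 s, and no verdict was returned.

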